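# Set and clamp the vegetable slicer

### The arm

A 7-joint arm with a two-finger parallel gripper is mounted at the origin on the work surface. World frame = base frame: x ahead of the robot, y to its left, z up, the work surface at z = 0. Lengths are in m, angles in degrees, forces in N, time in s.
With the tool pointing down it reaches from about 0.425 to 0.95 m from the base axis. Payload 16.7 kg.
Tool frame: the origin (TCP) lies at the very end of the fingers, on their centre line; the grasp point (between the pads) lies 19 mm behind it; z points along the fingers, y is the line along which they close (so a half turn about z gives the same grasp; the last joint's range is limited). The gripper opens to 94 mm and grips with 3 to 60 N. Pads are 16 mm wide; open, the fingers measure 119 mm over their backs; the gripper's body (75 mm by 177 mm) begins 78 mm behind the grasp point.
Start: joints at [-82.649, 24.414, 4.234, 92.017, -1.954, 63.644, -3.845], TCP at [0.185, 0.649, 0.205] pointing down, gripper open.
Joint ranges: [-163.25, 163.25], [-28.42, 122.38], [-70.27, 78.77], [12.13, 141.07], [-58.53, 238.53], [9.26, 117.41], [-156.51, 156.51]. Speed limits (degrees/s): [108.29, 108.29, 136.94, 136.94, 172.46, 172.46, 172.46].

### API

Orientations are given as a 3x3 rotation matrix whose columns are the frame's x, y, z axes.
In Python, from rig import arm, optics gives the robot as it stands.
- The arm moves only by the shell command python3 -m inch 'ROWS'. ROWS is JSON, a list of rows, each an object of numbers: "hand": the finger opening in m, from 0 to 0.094; "x", "y", "z": the shift along the tool's x, y, z in m; "wx", "wy", "wz": the turn, a rotation vector about the tool's x, y, z in degrees. In form: [{"hand": .., "x": .., "y": .., "z": .., "wx": .., "wy": .., "wz": ..}, ...]. A call has 1 to 10 rows; each row is the pose to reach, as a shift and turn from the pose commanded when the call began, along the tool's axes at that moment; what a row does not reach only later rows make up. A row lasts 1/8 s, in which the tool goes at most 62.5 mm and 10.7 degrees, less where a joint would pass 70% of its speed; a pose out of reach is approached as far as the arm can. A call with a gripper value outside its range is refused whole. The fingers move at their own pace and stop on an object; the grip force is fixed at half the most. Time passes only in rows, so rows that repeat a pose let the fingers close. It gives the time, the measured TCP pose, the force, the opening and the grip force at its end, in the units of the state.
- arm.read_state(): the state, without advancing time (a new reading comes with each control period).
- optics.get_image(name): name is "side" or "top" or "wrist"; returns a dict with "img" (480x640x3 uint8, red, green, blue), "intrinsics" (3x3 intrinsics, pixels), "rvec" (rotation vector, rad) and "tvec" (3), from world to camera coordinates, as OpenCV has them; the wrist camera has in their place "hand_eye" (4x4, takes a point from camera to tool coordinates, whose origin is the TCP and whose axes are the flange's). Camera axes: x right, y down, z forward; pixel columns grow to the right and rows downward; lengths in m; the calibration is good to about 2 mm. A picture is of the moment at which its call begins: read the wrist's pose just before it. There is no depth.
- arm.job_done(): hands the job in; it is judged then, once.
The state is a dict: "clock": time; "joint_positions": joint angles; "joint_velocities": joint speeds; "joint_efforts": joint torques, N m; "tool_pos": TCP position; "tcp_rot": TCP orientation; "wrist_force": force on the tool from outside, world axes, zero at the start; "torque": the same for the moment, N m; "finger_gap": finger opening in m; "finger_force": force on a finger pad.
Only numpy, scipy, OpenCV 4.12 (cv2) and the standard library are available. Lean on these libraries where they do the work, as an engineer would, in place of code of your own. Each camera call takes 0.05 s, during which the arm holds its last target. There are 200 camera calls.

### The job

Set the vegetable slicer for the next batch: with a fingertip, push on an arm of the black three-armed wheel to turn it until its long pointer arm points straight at the round stud (not at the low square block). Then, with the pointer set, push the clamp lever over until it rests fully home against its stop pin, leaving the pointer on the stud. Leave the loose things standing around alone: neither shift nor lift them.

Things in the scene. Friction and masses are not known exactly. Their poses are not given: they have to be found in the camera images.
- slicer: low stainless vegetable slicer, fixed: base 300 x 460 mm, flat deck 73 mm above the table. Origin: centre of its underside; x axis points from the operator to the round cutting head at the rear (centre 235 mm behind the origin, radius 95 mm, 160 mm high), y to the operator's left. Wheel axis at (0, 100) mm, lever pivot at (0, -110) mm in this frame
- wheel_hub (a point): point on the vertical axis of the black three-armed thickness wheel, 28 mm above the deck, half-way up its arms; x axis = outward along the long pointer arm, z up. Hub 50 mm across. All arms are 16 mm wide and fill heights 19 to 37 mm above the deck, free air below. Two short arms at +120 and -120 degrees from the pointer end in a round knob 47 to 69 mm from the axis
- pointer_tip (a point): tip of the wheel's long pointer arm, 92 mm from the wheel axis, same height as wheel_hub. The arm is 16 mm wide up to 80 mm from the axis, then narrows to this blunt tip
- wheel (a joint): angle of the thickness wheel, rad, 0 = pointer arm points along the slicer's -x (towards the operator); grows anticlockwise seen from above; range -1.5 to 1.5. Stiff (0.12 N m), stays where it is left
- round_stud: the round steel stud fixed upright on the deck outside the pointer's sweep, 18 mm in diameter, 36 mm high, 110 to 145 mm from the wheel axis; it may be on either side. Origin: centre of its foot, on the deck
- square_block: the low square steel block fixed on the deck on the other side of the pointer's sweep, 22 x 22 x 14 mm: the other setting, not wanted now. Origin: centre of its foot, on the deck
- lever_pivot (a point): point on the vertical axis of the clamp lever, 25 mm above the deck, half-way up the bar. x axis of this frame = along the bar, outward
- lever_end (a point): point on the lever bar under its ball, 100 mm from the pivot, same height as lever_pivot. The steel bar is 105 mm long, 15 mm wide, at heights 19 to 31 mm above the deck; a black ball of 28 mm diameter sits on top at its end, its centre 51 mm above the deck
- lever (a joint): angle of the clamp lever, rad: 0 = open, bar along the slicer's -x (towards the operator); grows anticlockwise seen from above, away from the wheel; 1.2 = clamped, bar against the small stop pin, which stands on the deck 60 mm from the pivot on the far side of the bar. Stiff (0.12 N m), stays where it is left
- portion_cup: small open steel cup, 60 mm wide, 45 mm high, standing loose on the slicer's deck behind and between wheel and lever (loose bystander, leave it where it stands; origin at the centre of its underside)
- spice_tub: small amber glass jar with a white lid, 40 mm wide, 42 mm high, standing loose near the deck's front edge between wheel and lever (loose bystander, leave it where it stands; origin at the centre of its underside)
- half_onion: half an onion lying cut side down on the table right of the slicer, 76 mm wide, 46 mm high (loose bystander, leave it where it stands; origin at the centre of its underside)
- juice_bottle: green bottle, 72 mm wide, 190 mm high, on the table to the right (loose bystander, leave it where it stands; origin at the centre of its underside)
- spatula: spatula lying on the table left of the slicer (loose bystander, leave it where it stands; origin at the centre of its underside)
- prep_bowl: open steel bowl, 120 mm wide, 60 mm high, on the table to the left (loose bystander, leave it where it stands; origin at the centre of its underside)
- sauce_jar: glass jar with a metal lid, 76 mm wide, 100 mm high, on the table to the right (loose bystander, leave it where it stands; origin at the centre of its underside)

How it is judged (in metres and radians):
On the way, in this order (a step that is already met when the one before it is completed fails the run):
1. the pointer arm stands on the round stud while the clamp lever is still open (y of round_stud in the frame of wheel_hub between -0.01 and 0.01 m and x of round_stud in the frame of wheel_hub above 0 m and velocity of joint wheel between -0.05 and 0.05 rad/s and value of joint lever below 0.45 rad), for 0.3 s.
2. the clamp lever is fully home, the pointer still on the stud (y of round_stud in the frame of wheel_hub between -0.01 and 0.01 m and x of round_stud in the frame of wheel_hub above 0 m and value of joint lever above 1.1 rad), for 0.2 s.
At the end, for the whole second after the job is handed in: the pointer arm's centre line passes within 10 mm of the round stud's axis, on the stud's side of the hub, the wheel is at rest, and the clamp lever is within 0.1 rad of its stop (all of step 2 and velocity of joint wheel between -0.05 and 0.05 rad/s); the robot touches nothing.
It fails at once if a loose bystander is lifted or moved by more than 25 mm (distance of any of portion_cup, spice_tub, half_onion, juice_bottle, spatula, prep_bowl, sauce_jar from where it was at the start of the episode above 0.025 m).
It fails at once if a standing bystander is tipped over (angle between any of portion_cup, spice_tub, half_onion, juice_bottle, prep_bowl, sauce_jar's own z axis and vertical above 0.5 rad).
It also fails if it takes over 56 s, if anything falls off the work surface, if the arm or the gripper's body presses on something with over 40 N, if the wrist force passes 120 N, or if a joint passes its speed limit or range.

## Working session

There is one attempt and no reset: what is moved stays moved. The work goes in short steps, Python scripts to look and compute and a shell command to move; the robot and the scene stay as the last step left them, time stands still between calls to the robot, and variables do not carry over. Pictures are saved under pics/ and viewed, at most 10 in all, crops included, and the job is handed in when it is done.

```bash
mkdir -p pics; ls; cat > h.py <<'E'
import numpy as np, cv2
from rig import arm, optics
def cam(n):
    d=optics.get_image(n); return d
def ray(d,u,v):
    K=np.array(d["intrinsics"]);R=cv2.Rodrigues(np.array(d["rvec"],float))[0];t=np.array(d["tvec"],float).ravel()
    r=R.T@np.linalg.inv(K)@[u,v,1]; return -R.T@t, r
def onz(d,u,v,z):
    c,r=ray(d,u,v); return c+r*(z-c[2])/r[2]
def proj(d,p):
    return cv2.projectPoints(np.array(p,float).reshape(-1,1,3),np.array(d["rvec"],float),np.array(d["tvec"],float),np.array(d["intrinsics"]),None)[0].reshape(-1,2)
def save(d,f): cv2.imwrite(f,cv2.cvtColor(d["img"],cv2.COLOR_RGB2BGR))
E
python3 - <<'E'
from h import *
import pickle
s=arm.read_state();print(s["tool_pos"],s["tcp_rot"],s["clock"])
for n in("top","side"):
    d=cam(n);pickle.dump(d,open(n+".pkl","wb"));save(d,f"pics/{n}1.png");print(n,ray(d,320,240))
E
```

```text
pics
[0.18503826 0.64870928 0.20479339] [[-9.61653223e-01  2.74268175e-01 -2.15600429e-04]
 [ 2.74268232e-01  9.61652471e-01 -1.20915555e-03]
 [-1.24300201e-04 -1.22192068e-03 -9.99999246e-01]] 0.0
top (array([ 0.30919778, -0.01230213,  1.28804039]), array([ 0.19113167, -0.0379514 , -0.98095212]))
side (array([ 0.15190593, -0.54773791,  0.90894454]), array([ 0.37256343,  0.49598859, -0.78450951]))
```

View pics/top1.png

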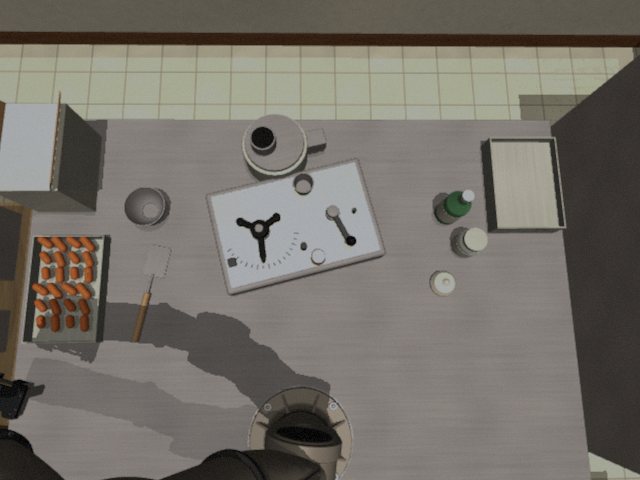

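View pics/side1.png

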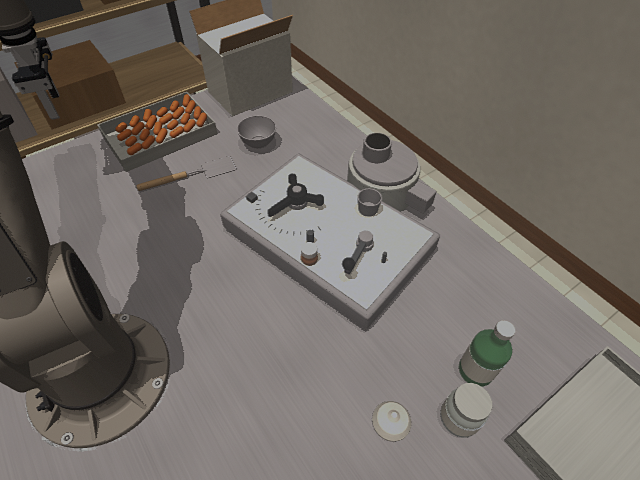

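Top view: wheel hub about (260,229), tip (264,262), stud (304,246), square block (232,262), lever pivot (333,212), ball (351,241), stop pin (354,210), spice tub (318,257), cup (303,184). I'll take an enlarged crop to get the pixels accurately.

```bash
python3 - <<'E'
from h import *
import pickle
d=pickle.load(open("top.pkl","rb"));s=pickle.load(open("side.pkl","rb"))
c=d["img"][150:295,200:390];c=cv2.resize(c,None,fx=4,fy=4,interpolation=cv2.INTER_CUBIC)
cv2.imwrite("pics/crop1.png",cv2.cvtColor(c,cv2.COLOR_RGB2BGR))
z=.073
# bright deck mask -> rectangle in world
for n,e in(("top",d),("side",s)):
    m=(e["img"].min(2)>165).astype(np.uint8); m=cv2.morphologyEx(m,cv2.MORPH_OPEN,np.ones((3,3)))
    k,l,st,ce=cv2.connectedComponentsWithStats(m); 
    lab=[i for i in range(1,k) if st[i,4]>3000]; print(n,[(st[i].tolist()) for i in lab])
    for i in lab:
        ct=max(cv2.findContours((l==i).astype(np.uint8),0,1)[0],key=cv2.contourArea)[:,0]
        W=np.array([onz(e,u,v,z)[:2] for u,v in ct],np.float32)
        print(cv2.minAreaRect(W*1000))
E
```

```text
top [[213, 166, 166, 110, 7815]]
((596.1874389648438, 12.421539306640625), (264.8009033203125, 425.07586669921875), 14.149423599243164)
side [[265, 170, 142, 138, 6794]]
((606.992431640625, -23.239593505859375), (268.38348388671875, 348.6323547363281), 14.096922874450684)
```

View pics/crop1.png

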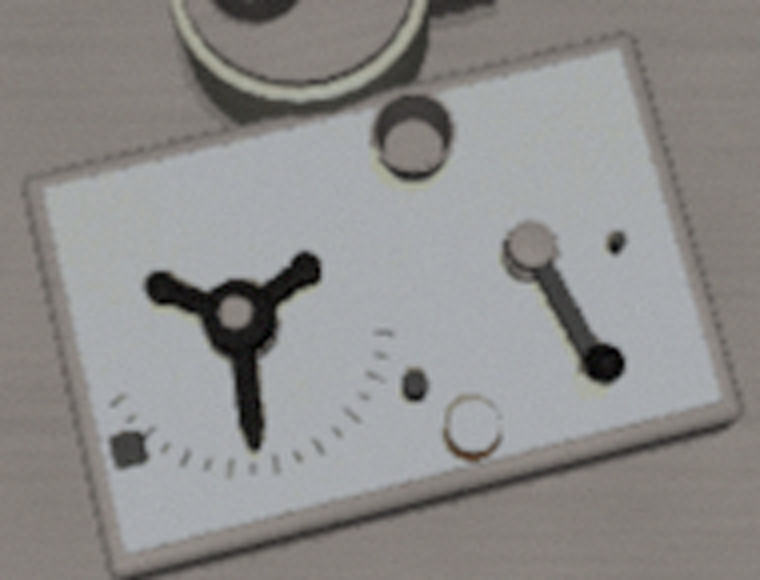

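```bash
python3 - <<'E'
from h import *
import pickle
d=pickle.load(open("top.pkl","rb"));s=pickle.load(open("side.pkl","rb"))
D=.073
def c(u,v,z): 
    p=onz(d,200+(u-1.5)/4,150+(v-1.5)/4,z)
    return p
P={k:c(*v) for k,v in dict(tip=(254,446,D+.028),a1=(310,268,D+.028),a2=(160,287,D+.028),stud=(414,378,D+.036),studf=(415,392,D),block=(129,447,D+.014),ball=(604,362,D+.051),pin=(616,241,D+.02),cup=(411,143,D+.0),cuptop=(413,134,D+.045),tub=(473,426,D+.042),wash=(528,242,D+.04)).items()}
# corners of base top outline
C=np.array([c(25,180,D),c(630,35,D),c(740,412,D),c(112,575,D)]);print("corners",C.round(4).tolist(), C.mean(0))
yaw=np.radians(14.15);R=np.array([[np.cos(yaw),-np.sin(yaw)],[np.sin(yaw),np.cos(yaw)]])
o=np.array([.596,.0124])
for k,p in P.items(): print(k,p.round(4),"slicer",(R.T@(p[:2]-o)).round(4))
h=o+R@[0,.1];l=o+R@[0,-.11];print("hub",h,"piv",l)
for k in("tip","a1","a2","stud","studf","block"):
    q=R.T@(P[k][:2]-h);print(k,np.hypot(*q).round(4),np.degrees(np.arctan2(-q[1],-q[0])).round(1))
q=R.T@(P["ball"][:2]-l);print("lever",np.hypot(*q),np.degrees(np.arctan2(-q[1],-q[0])))
# side check: project
print(proj(s,[[*h,D+.028],P["tip"],P["stud"],[*l,D+.03],P["ball"],P["tub"],P["cuptop"]]).round(0).tolist())
E
```

```text
corners [[0.6799, 0.2657, 0.073], [0.789, -0.1712, 0.073], [0.5087, -0.241, 0.073], [0.398, 0.1963, 0.073]] [0.59391373 0.01246204 0.073     ]
tip [0.4827 0.0975 0.101 ] slicer [-0.0891  0.1102]
a1 [0.6073 0.0601 0.101 ] slicer [0.0226 0.0435]
a2 [0.5942 0.1637 0.101 ] slicer [0.0352 0.1471]
stud [ 0.5277 -0.0117  0.109 ] slicer [-0.0721 -0.0066]
studf [ 0.5244 -0.0123  0.073 ] slicer [-0.0755 -0.0064]
block [0.4846 0.1846 0.087 ] slicer [-0.0659  0.1942]
ball [ 0.5352 -0.1403  0.124 ] slicer [-0.0963 -0.1332]
pin [ 0.628  -0.1544  0.093 ] slicer [-0.0098 -0.1695]
cup [ 0.7069 -0.0104  0.073 ] slicer [ 0.1019 -0.0492]
cuptop [ 0.6987 -0.0119  0.118 ] slicer [ 0.0936 -0.0486]
tub [ 0.4933 -0.0514  0.115 ] slicer [-0.1151 -0.0368]
wash [ 0.6222 -0.091   0.113 ] slicer [ 1.000e-04 -1.066e-01]
hub [0.57155387 0.10936591] piv [ 0.62289074 -0.0942625 ]
tip 0.0897 -6.5
a1 0.0608 111.8
a2 0.0588 -126.8
stud 0.1287 55.9
studf 0.1305 54.6
block 0.115 -55.0
lever 0.0990277499373684 13.553641691558841
[[297.0, 196.0], [269.0, 214.0], [311.0, 232.0], [366.0, 238.0], [349.0, 264.0], [308.0, 249.0], [369.0, 198.0]]
```

```bash
cat >> h.py <<'E'
yaw=np.radians(14.15);R2=np.array([[np.cos(yaw),-np.sin(yaw)],[np.sin(yaw),np.cos(yaw)]])
O=np.array([.596,.0124]);HUB=O+R2@[0,.1];PIV=O+R2@[0,-.11]
def push(c,th,r,off):  # finger centre: r along arm, off behind it (clockwise side)
    t=np.radians(th);a=R2@[-np.cos(t),-np.sin(t)];g=R2@[np.sin(t),-np.cos(t)]
    return c+r*a-off*g
def tool(p,s=None):
    s=s or arm.read_state();return (np.array(s["tcp_rot"]).T@(np.array(p)-s["tool_pos"])).round(4).tolist()
E
python3 - <<'E'
from h import *
p=push(HUB,-6.5,.06,.036);print(p,tool([*p,.2]),tool([*p,.092]))
E
```

```text
[0.50729552 0.13705822] [-0.4502, -0.4037, 0.0053] [-0.4502, -0.4036, 0.1133]
```

```bash
python3 -m inch '[{"hand":0,"x":-0.045,"y":-0.04,"z":0},{"hand":0,"x":-0.09,"y":-0.08,"z":0},{"hand":0,"x":-0.135,"y":-0.12,"z":0},{"hand":0,"x":-0.18,"y":-0.16,"z":0},{"hand":0,"x":-0.225,"y":-0.2,"z":0},{"hand":0,"x":-0.27,"y":-0.24,"z":0},{"hand":0,"x":-0.315,"y":-0.28,"z":0},{"hand":0,"x":-0.36,"y":-0.32,"z":0},{"hand":0,"x":-0.405,"y":-0.362,"z":0},{"hand":0,"x":-0.45,"y":-0.404,"z":0.005}]'
python3 - <<'E'
from h import *
p=push(HUB,-6.5,.06,.036);print(tool([*p,.092]))
s=arm.read_state();print(s["joint_positions"])
E
```

```text
[-0.4502, -0.4036, 0.1133]
[-82.64800459  24.44528175   4.23214085  92.04642997  -1.9545344
  63.64218121  -3.84354793]invalid input
```

```bash
python3 -m inch '[{"hand":0,"x":-0.045,"y":-0.04,"z":0,"wx":0,"wy":0,"wz":0},{"hand":0,"x":-0.09,"y":-0.08,"z":0,"wx":0,"wy":0,"wz":0},{"hand":0,"x":-0.135,"y":-0.12,"z":0,"wx":0,"wy":0,"wz":0},{"hand":0,"x":-0.18,"y":-0.16,"z":0,"wx":0,"wy":0,"wz":0},{"hand":0,"x":-0.225,"y":-0.2,"z":0,"wx":0,"wy":0,"wz":0},{"hand":0,"x":-0.27,"y":-0.24,"z":0,"wx":0,"wy":0,"wz":0},{"hand":0,"x":-0.315,"y":-0.28,"z":0,"wx":0,"wy":0,"wz":0},{"hand":0,"x":-0.36,"y":-0.32,"z":0,"wx":0,"wy":0,"wz":0},{"hand":0,"x":-0.405,"y":-0.362,"z":0,"wx":0,"wy":0,"wz":0},{"hand":0,"x":-0.45,"y":-0.404,"z":0.005,"wx":0,"wy":0,"wz":0}]'
python3 - <<'E'
from h import *
p=push(HUB,-6.5,.06,.036);print(tool([*p,.092]))
s=arm.read_state();print(s["joint_positions"],s["tcp_rot"])
E
```

```text
clock: 1.35
tool_pos: [0.5079, 0.1354, 0.2007]
tcp_rot: [[-0.962, 0.274, 0.001], [0.274, 0.962, 0.0], [-0.0, 0.001, -1.0]]
wrist_force: [0.6, 0.8, -0.1]
finger_gap: 0.0007
finger_force: 0.0
[0.0011, 0.0013, 0.1087]
[-41.73688109  10.91736584  22.64437566 112.47139504  -4.97514114
  57.49006047  57.31056144] [[-9.61726794e-01  2.74009443e-01  6.31578703e-04]
 [ 2.74009744e-01  9.61726809e-01  4.52398028e-04]
 [-4.83444839e-04  6.08142024e-04 -9.99999698e-01]]
```

Now descend, and compute the push arc (aiming initially for 52°).

```bash
python3 -m inch '[{"hand":0,"x":0,"y":0,"z":0.04,"wx":0,"wy":0,"wz":0},{"hand":0,"x":0,"y":0,"z":0.08,"wx":0,"wy":0,"wz":0},{"hand":0,"x":0,"y":0,"z":0.108,"wx":0,"wy":0,"wz":0},{"hand":0,"x":0,"y":0,"z":0.108,"wx":0,"wy":0,"wz":0}]'
python3 - <<'E'
from h import *
s=arm.read_state()
ty=np.degrees(np.arctan2(s["tcp_rot"][1][1],s["tcp_rot"][0][1]))
for th in (-6,0,8,16,24,32,40,46,50,52):
    d=np.radians(180+14.15+th-ty)
    off=.008+.008*abs(np.cos(d))+.0125*abs(np.sin(d))
    print(th,round(off,4),tool([*push(HUB,th,.06,off),.092],s))
d=cam("wrist");save(d,"pics/w1.png")
E
```

```text
clock: 1.85
tool_pos: [0.5057, 0.1365, 0.0909]
tcp_rot: [[-0.962, 0.274, -0.003], [0.274, 0.962, -0.002], [0.003, -0.003, -1.0]]
wrist_force: [0.6, -0.8, 1.6]
finger_gap: 0.0007
finger_force: 0.0
-6 0.0227 [-0.0067, -0.0118, -0.0011]
0 0.0228 [-0.0074, -0.0184, -0.0011]
8 0.0228 [-0.0095, -0.0271, -0.0011]
16 0.0224 [-0.013, -0.0357, -0.0011]
24 0.0218 [-0.0179, -0.0438, -0.0011]
32 0.0209 [-0.0242, -0.0513, -0.0011]
40 0.0198 [-0.0317, -0.0577, -0.0011]
46 0.0188 [-0.0381, -0.0618, -0.0011]
50 0.018 [-0.0427, -0.0641, -0.0011]
52 0.0176 [-0.045, -0.0651, -0.0011]
```

View pics/w1.png

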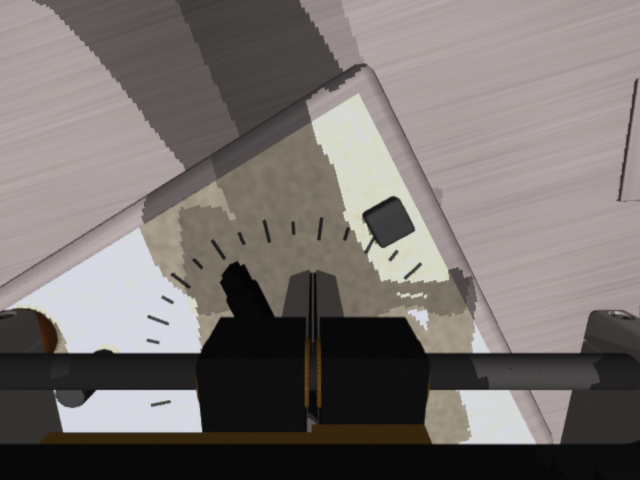

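The wrist view shows the fingertips (313,270) beside the pointer (tip 235,265), on the side away from the stud. I'll push along the arc.

```bash
python3 -m inch '[{"hand":0,"x":-0.0067,"y":-0.0118,"z":0,"wx":0,"wy":0,"wz":0},{"hand":0,"x":-0.0074,"y":-0.0184,"z":0,"wx":0,"wy":0,"wz":0},{"hand":0,"x":-0.0095,"y":-0.0271,"z":0,"wx":0,"wy":0,"wz":0},{"hand":0,"x":-0.013,"y":-0.0357,"z":0,"wx":0,"wy":0,"wz":0},{"hand":0,"x":-0.018,"y":-0.0438,"z":0,"wx":0,"wy":0,"wz":0},{"hand":0,"x":-0.0242,"y":-0.0513,"z":0,"wx":0,"wy":0,"wz":0},{"hand":0,"x":-0.0317,"y":-0.0577,"z":0,"wx":0,"wy":0,"wz":0},{"hand":0,"x":-0.0381,"y":-0.0618,"z":0,"wx":0,"wy":0,"wz":0},{"hand":0,"x":-0.0427,"y":-0.0641,"z":0,"wx":0,"wy":0,"wz":0},{"hand":0,"x":-0.045,"y":-0.0651,"z":0,"wx":0,"wy":0,"wz":0}]'
python3 - <<'E'
from h import *
s=arm.read_state()
for th in(52,54,56,58): print(th,tool([*push(HUB,th,.06,.017),.092],s))
a=cam("top");b=cam("side");w=cam("wrist");c1=cv2.resize(a["img"][150:295,200:390],None,fx=2.1,fy=2.1,interpolation=2)
c2=cv2.resize(b["img"][150:295,215:405],None,fx=2.1,fy=2.1,interpolation=2)
cc=np.vstack([np.hstack([c1,c2]),cv2.resize(w["img"][200:480],(c1.shape[1]*2,290))])
cv2.imwrite("pics/p2.png",cc[:,:,::-1])
E
```

```text
clock: 3.15
tool_pos: [0.5326, 0.0619, 0.0924]
tcp_rot: [[-0.962, 0.274, -0.0], [0.274, 0.962, -0.0], [0.0, -0.0, -1.0]]
wrist_force: [-1.6, 1.5, -0.7]
finger_gap: 0.0004
finger_force: 0.9
52 [0.0007, -0.0007, 0.0004]
54 [-0.0013, -0.0016, 0.0004]
56 [-0.0034, -0.0024, 0.0004]
58 [-0.0054, -0.0031, 0.0004]
```

View pics/p2.png

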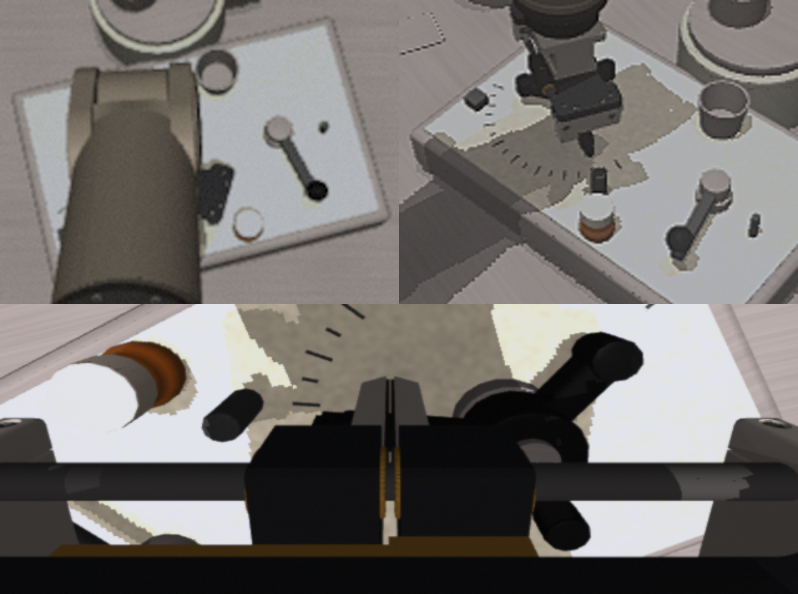

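Top: arm hides the wheel. Side: pointer nearly at the stud. Wrist: stud at (235,412), tub left of it, clear. I'll nudge about 3° more, then back off and rise to look.

```bash
python3 -m inch '[{"hand":0,"x":-0.001,"y":-0.001,"z":0,"wx":0,"wy":0,"wz":0},{"hand":0,"x":-0.0025,"y":-0.0015,"z":0,"wx":0,"wy":0,"wz":0},{"hand":0,"x":-0.0025,"y":-0.0015,"z":0,"wx":0,"wy":0,"wz":0},{"hand":0,"x":0.012,"y":0.004,"z":0,"wx":0,"wy":0,"wz":0},{"hand":0,"x":0.012,"y":0.004,"z":-0.03,"wx":0,"wy":0,"wz":0},{"hand":0,"x":0.012,"y":0.0,"z":-0.08,"wx":0,"wy":0,"wz":0},{"hand":0,"x":0.06,"y":0.0,"z":-0.13,"wx":0,"wy":0,"wz":0},{"hand":0,"x":0.12,"y":0.0,"z":-0.14,"wx":0,"wy":0,"wz":0},{"hand":0,"x":0.12,"y":0.0,"z":-0.14,"wx":0,"wy":0,"wz":0},{"hand":0,"x":0.12,"y":0.0,"z":-0.14,"wx":0,"wy":0,"wz":0}]'
python3 - <<'E'
from h import *
import pickle
s=arm.read_state();print(s["tool_pos"])
w=cam("wrist");w["s"]=s;pickle.dump(w,open("w.pkl","wb"));a=cam("top");pickle.dump(a,open("t2.pkl","wb"))
b=cam("side");pickle.dump(b,open("s2.pkl","wb"))
c=np.hstack([cv2.resize(w["img"],(400,300)),cv2.resize(a["img"][150:294,200:392],(400,300),interpolation=2)])
d=np.zeros_like(c);d[:,200:600]=cv2.resize(b["img"][150:294,215:407],(400,300),interpolation=2)
cv2.imwrite("pics/p3.png",np.vstack([c,d])[:,:,::-1])
E
```

```text
clock: 4.55
tool_pos: [0.4169, 0.0955, 0.2327]
tcp_rot: [[-0.962, 0.273, 0.001], [0.273, 0.962, 0.001], [-0.001, 0.001, -1.0]]
wrist_force: [0.3, 0.2, -1.0]
finger_gap: 0.0001
finger_force: 0.0
[0.41686248 0.09551167 0.23267123]
```

View pics/p3.png

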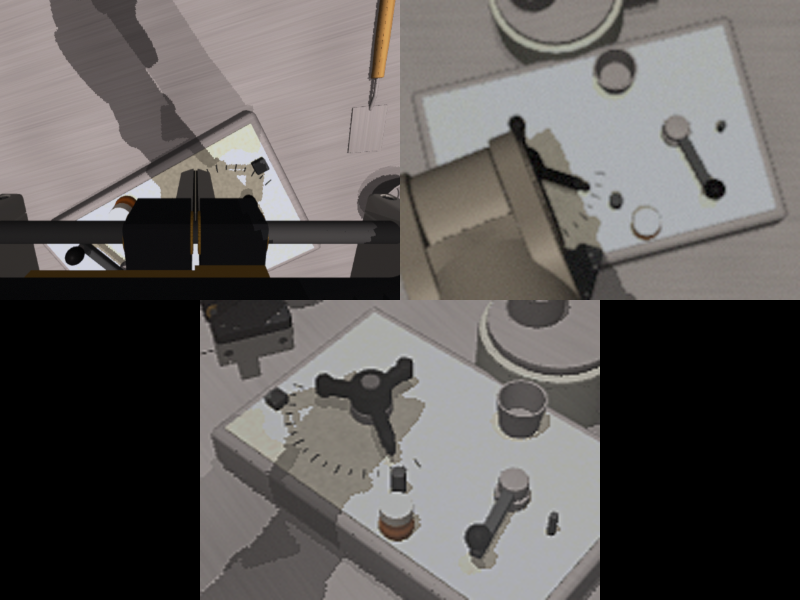

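Side panel: tip about (394,450), stud top (398,471); top panel: tip (588,187), stud (616,200). Turning these into angles.

```bash
python3 - <<'E'
from h import *
import pickle
k=400/192
def ang(p):
    q=R2.T@(p[:2]-HUB);return np.hypot(*q).round(4),np.degrees(np.arctan2(-q[1],-q[0])).round(1)
for n,f,ox,L in(("top","t2.pkl",(400,0),[("tip",588,187,.101),("studtop",616,199,.109)]),("side","s2.pkl",(200,300),[("tip",394,453,.101),("studtop",398,470,.109),("studfoot",400,490,.073),("a1",408,368,.101),("a2",325,384,.101)])):
    d=pickle.load(open(f,"rb"))
    off=(200,150) if n=="top" else (215,150)
    for nm,u,v,z in L:
        p=onz(d,off[0]+(u-ox[0]+.5)/k-.5,off[1]+(v-ox[1]+.5)/k-.5,z);print(n,nm,p.round(4),ang(p))
    # arm centreline: dark pixels -> world at z .101, in annulus 35..80 mm
    g=d["img"].max(2);vs,us=np.nonzero(g<60)
    W=np.array([onz(d,u,v,.108)[:2] for u,v in zip(us,vs)]);q=(W-HUB)@R2
    r=np.hypot(*q.T);a=np.degrees(np.arctan2(-q[:,1],-q[:,0]))
    m=(r>.04)&(r<.088)&(a>30)&(a<75);print(n,"arm",m.sum(),a[m].mean(),a[m].min(),a[m].max())
    c=np.polyfit(0*0+1*q[m][:,1],q[m][:,0],1);print("line",np.degrees(np.arctan(1/c[0])))
E
```

```text
top tip [0.5423 0.0244 0.101 ] (np.float64(0.0898), np.float64(56.9))
top studtop [ 0.5245 -0.0125  0.109 ] (np.float64(0.1306), np.float64(54.7))
top arm 95 54.83623987641267 44.71267417779906 64.462560529635
line 61.499843156250265
side tip [0.5421 0.0206 0.101 ] (np.float64(0.0936), np.float64(57.5))
side studtop [ 0.5276 -0.0078  0.109 ] (np.float64(0.1251), np.float64(55.3))
side studfoot [ 0.5294 -0.0088  0.073 ] (np.float64(0.1254), np.float64(56.2))
side a1 [0.6345 0.1222 0.101 ] (np.float64(0.0643), np.float64(177.4))
side a2 [0.5373 0.1581 0.101 ] (np.float64(0.0596), np.float64(-69.1))
side arm 107 54.98674854269674 39.16413739048515 68.80519039799398
line 61.86658146286139
```

```bash
python3 - <<'E'
from h import *
s=arm.read_state();p=push(PIV,13.5,.062,.034);print(p,tool([*p,.2],s),tool([*p,.091],s))
E
```

```text
[ 0.55219285 -0.09291762] [-0.1811, -0.1434, 0.0321] [-0.1811, -0.1433, 0.1411]
```

```bash
python3 -m inch '[{"hand":0,"x":-0.045,"y":-0.035,"z":0,"wx":0,"wy":0,"wz":0},{"hand":0,"x":-0.09,"y":-0.07,"z":0,"wx":0,"wy":0,"wz":0},{"hand":0,"x":-0.135,"y":-0.105,"z":0.01,"wx":0,"wy":0,"wz":0},{"hand":0,"x":-0.181,"y":-0.143,"z":0.02,"wx":0,"wy":0,"wz":0},{"hand":0,"x":-0.181,"y":-0.143,"z":0.03,"wx":0,"wy":0,"wz":0},{"hand":0,"x":-0.181,"y":-0.143,"z":0.03,"wx":0,"wy":0,"wz":0}]'
python3 - <<'E'
from h import *
import pickle
s=arm.read_state();p=push(PIV,13.5,.062,.034);print(tool([*p,.091],s))
a=cam("top");pickle.dump(a,open("t3.pkl","wb"))
cv2.imwrite("pics/p4.png",cv2.resize(a["img"][150:295,200:390],None,fx=4,fy=4,interpolation=2)[:,:,::-1])
E
```

```text
clock: 5.45
tool_pos: [0.5512, -0.0923, 0.2008]
tcp_rot: [[-0.961, 0.275, -0.003], [0.275, 0.961, -0.001], [0.003, -0.002, -1.0]]
wrist_force: [-0.7, 0.5, -0.0]
finger_gap: 0.0003
finger_force: 0.0
[-0.0014, -0.0001, 0.1098]
```

View pics/p4.png

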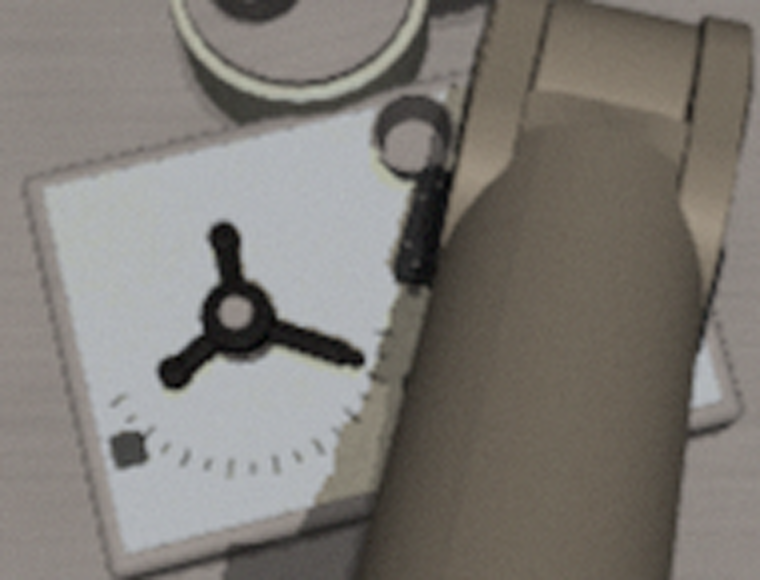

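Top: wheel fully visible: tip (358,358), knobs (224,236) and (175,373); the stud (same as before: top (414,378)) is hidden by the arm.

```bash
python3 - <<'E'
from h import *
import pickle
d=pickle.load(open("t3.pkl","rb"))
c=lambda u,v,z:onz(d,200+(u-1.5)/4,150+(v-1.5)/4,z)[:2]
T=[c(360,359,.106),c(224,236,.106),c(175,373,.106)]
T0=[c(254,446,.106),c(310,268,.106),c(160,287,.106)]
from scipy.optimize import least_squares
def f(x):
    r=[]
    for k,t in((0,T),(1,T0)):
        for i,rad in enumerate((.092,.058,.058)):
            a=x[2+k]+i*2*np.pi/3+np.pi+yaw
            r+=list(t[i]-x[:2]-rad*np.array([np.cos(a),np.sin(a)]))
    return r
s=least_squares(f,[*HUB,1,0]);print(s.x[:2],HUB,np.degrees(s.x[2:]),np.abs(s.fun).max())
h=s.x[:2]
for st in (c(414,378,.109),c(415,393,.073),np.array([.5276,-.0078]),np.array([.5294,-.0088])):
    for hh in(h,HUB):
        q=R2.T@(st-hh);th=np.arctan2(-q[1],-q[0]);print(np.degrees(th),"miss mm",1e3*np.hypot(*q)*np.sin(th-s.x[2]))
s=arm.read_state()
ty=np.degrees(np.arctan2(s["tcp_rot"][1][1],s["tcp_rot"][0][1]))
for th in (13,20,28,36,44,52,58,63,66,68.75):
    D=np.radians(180+14.15+th-ty);off=.0075+.008*abs(np.cos(D))+.0125*abs(np.sin(D))
    print(th,tool([*push(PIV,th,.062,off),.091],s))
E
```

```text
[0.57154801 0.10872178] [0.57155387 0.10936591] [56.68856794 -7.01070867] 0.0034470452928076073
55.83506837925383 miss mm -1.9085285774516172
55.93073877893501 miss mm -1.7026449181253531
54.254636206815114 miss mm -5.527092137957235
54.3561330469332 miss mm -5.3212084786309815
55.18524974123653 miss mm -3.2671335781744384
55.286814119053545 miss mm -3.0612499188481936
56.12013713020608 miss mm -1.2386271493212568
56.21692227476435 miss mm -1.0327434899950088
13 [-0.0093, -0.009, 0.1107]
20 [-0.0133, -0.0165, 0.1107]
28 [-0.0192, -0.0244, 0.1107]
36 [-0.0264, -0.0314, 0.1106]
44 [-0.0348, -0.0373, 0.1106]
52 [-0.0441, -0.0419, 0.1106]
58 [-0.0517, -0.0443, 0.1106]
63 [-0.0569, -0.0456, 0.1106]
66 [-0.0596, -0.0463, 0.1106]
68.75 [-0.0621, -0.0468, 0.1106]
```

Pointer is within about 3 mm of the stud line, inside the 10 mm limit. Descending beside the lever and pushing.

```bash
python3 -m inch '[{"hand":0,"x":0,"y":0,"z":0.05,"wx":0,"wy":0,"wz":0},{"hand":0,"x":0,"y":0,"z":0.1,"wx":0,"wy":0,"wz":0},{"hand":0,"x":0,"y":0,"z":0.11,"wx":0,"wy":0,"wz":0},{"hand":0,"x":-0.009,"y":-0.009,"z":0.11,"wx":0,"wy":0,"wz":0},{"hand":0,"x":-0.013,"y":-0.0165,"z":0.11,"wx":0,"wy":0,"wz":0},{"hand":0,"x":-0.019,"y":-0.0245,"z":0.11,"wx":0,"wy":0,"wz":0},{"hand":0,"x":-0.0265,"y":-0.0315,"z":0.11,"wx":0,"wy":0,"wz":0},{"hand":0,"x":-0.035,"y":-0.0375,"z":0.11,"wx":0,"wy":0,"wz":0},{"hand":0,"x":-0.044,"y":-0.042,"z":0.11,"wx":0,"wy":0,"wz":0},{"hand":0,"x":-0.0515,"y":-0.0445,"z":0.11,"wx":0,"wy":0,"wz":0}]'
python3 - <<'E'
from h import *
s=arm.read_state()
ty=np.degrees(np.arctan2(s["tcp_rot"][1][1],s["tcp_rot"][0][1]))
for th in (58,63,66,68.75,71,73):
    D=np.radians(180+14.15+th-ty);off=.0075+.008*abs(np.cos(D))+.0125*abs(np.sin(D))
    print(th,tool([*push(PIV,th,.062,off),.091],s))
b=cam("side");cv2.imwrite("pics/p5.png",cv2.resize(b["img"][150:340,215:455],None,fx=3,fy=3,interpolation=2)[:,:,::-1])
E
```

```text
clock: 6.75
tool_pos: [0.5896, -0.1496, 0.0924]
tcp_rot: [[-0.962, 0.275, -0.0], [0.275, 0.962, -0.0], [0.0, -0.0, -1.0]]
wrist_force: [-2.2, 3.5, 0.3]
finger_gap: 0.0004
finger_force: 1.8
58 [0.0011, 0.0009, 0.0014]
63 [-0.0041, -0.0004, 0.0014]
66 [-0.0067, -0.0011, 0.0014]
68.75 [-0.0093, -0.0016, 0.0014]
71 [-0.0114, -0.0019, 0.0014]
73 [-0.0132, -0.0021, 0.0014]
```

View pics/p5.png

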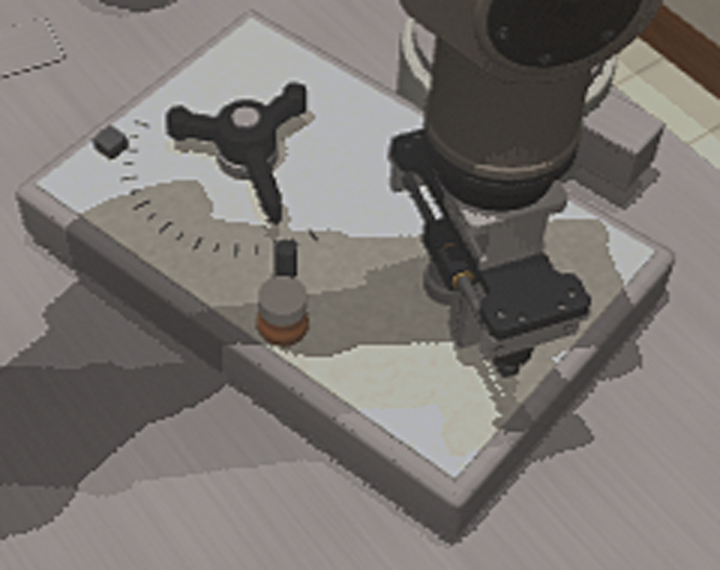

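The lever (ball around (510,360)) has followed the finger, and the pointer tip (275,218) is still in line with the stud (286,255). Pushing gently to the stop.

```bash
python3 -m inch '[{"hand":0,"x":-0.004,"y":-0.0005,"z":0,"wx":0,"wy":0,"wz":0},{"hand":0,"x":-0.0065,"y":-0.001,"z":0,"wx":0,"wy":0,"wz":0},{"hand":0,"x":-0.0085,"y":-0.0015,"z":0,"wx":0,"wy":0,"wz":0},{"hand":0,"x":-0.0095,"y":-0.0015,"z":0,"wx":0,"wy":0,"wz":0}]'
python3 -m inch '[{"hand":0,"x":-0.001,"y":0,"z":0,"wx":0,"wy":0,"wz":0},{"hand":0,"x":-0.001,"y":0,"z":0,"wx":0,"wy":0,"wz":0}]'
```

```text
clock: 7.3
tool_pos: [0.5971, -0.1524, 0.0922]
tcp_rot: [[-0.962, 0.274, -0.002], [0.274, 0.962, 0.001], [0.002, 0.0, -1.0]]
wrist_force: [-9.5, 4.5, 4.1]
finger_gap: 0.0004
finger_force: 5.1
clock: 7.55
tool_pos: [0.5972, -0.1525, 0.0921]
tcp_rot: [[-0.962, 0.274, -0.003], [0.274, 0.962, 0.002], [0.004, 0.001, -1.0]]
wrist_force: [-11.8, 6.3, 6.4]
finger_gap: 0.0003
finger_force: 6.5
```

Position has stalled while the force rises, so the bar is on its stop. Backing off, rising, and checking.

```bash
python3 -m inch '[{"hand":0,"x":0.015,"y":0.004,"z":0,"wx":0,"wy":0,"wz":0},{"hand":0,"x":0.02,"y":0.004,"z":-0.01,"wx":0,"wy":0,"wz":0},{"hand":0,"x":0.02,"y":0.004,"z":-0.06,"wx":0,"wy":0,"wz":0},{"hand":0,"x":0.02,"y":0.004,"z":-0.12,"wx":0,"wy":0,"wz":0},{"hand":0,"x":0.02,"y":0.05,"z":-0.14,"wx":0,"wy":0,"wz":0},{"hand":0,"x":0.02,"y":0.11,"z":-0.14,"wx":0,"wy":0,"wz":0},{"hand":0,"x":0.02,"y":0.17,"z":-0.14,"wx":0,"wy":0,"wz":0},{"hand":0,"x":0.02,"y":0.23,"z":-0.14,"wx":0,"wy":0,"wz":0},{"hand":0,"x":0.02,"y":0.29,"z":-0.14,"wx":0,"wy":0,"wz":0},{"hand":0,"x":0.02,"y":0.29,"z":-0.14,"wx":0,"wy":0,"wz":0}]'
python3 - <<'E'
from h import *
a=cam("top");b=cam("side")
c=np.hstack([cv2.resize(x[150:294,o:o+192],(400,300),interpolation=2) for x,o in((a["img"],200),(b["img"],255))])
cv2.imwrite("pics/p6.png",c[:,:,::-1])
E
```

```text
clock: 8.8
tool_pos: [0.6595, 0.1372, 0.2325]
tcp_rot: [[-0.964, 0.267, 0.001], [0.268, 0.964, 0.001], [-0.0, 0.001, -1.0]]
wrist_force: [-0.3, -0.8, -0.6]
finger_gap: -0.0001
finger_force: 0.0
```

View pics/p6.png

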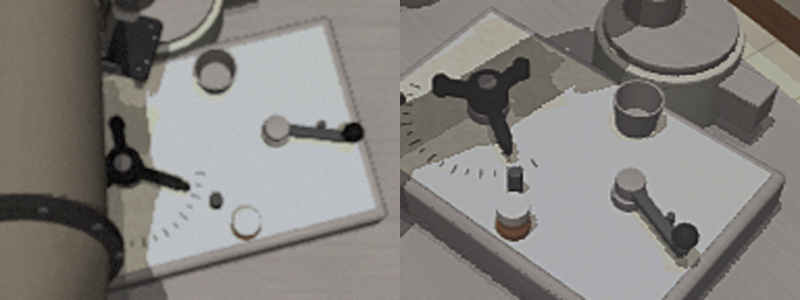

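Lever rests against the pin (350,131) and the bystanders are in place. One finer check of the pointer line with the arm fully out of the way.

```bash
python3 -m inch '[{"hand":0,"x":0.02,"y":0.06,"z":0,"wx":0,"wy":0,"wz":0},{"hand":0,"x":0.04,"y":0.12,"z":0,"wx":0,"wy":0,"wz":0},{"hand":0,"x":0.07,"y":0.17,"z":0,"wx":0,"wy":0,"wz":0},{"hand":0,"x":0.11,"y":0.22,"z":0,"wx":0,"wy":0,"wz":0},{"hand":0,"x":0.15,"y":0.26,"z":0,"wx":0,"wy":0,"wz":0},{"hand":0,"x":0.15,"y":0.26,"z":0,"wx":0,"wy":0,"wz":0}]'
python3 - <<'E'
from h import *
import pickle
a=cam("top");pickle.dump(a,open("t4.pkl","wb"))
b=cam("side")
for n,e in(("top",a),("side",b)):
    # resample deck at arm-top height into metric image, slicer-aligned about hub: 0.5 mm/px
    z=.108;N=320
    yy,xx=np.mgrid[:N,:N];L=np.stack([(xx-N/2)*-.001*.8,(yy-N/2)*-.001*.8],-1).reshape(-1,2)
    W=np.c_[(L@R2.T)+HUB,np.full(N*N,z)]
    uv=proj(e,W).astype(np.float32).reshape(N,N,2)
    im=cv2.remap(e["img"],uv[...,0],uv[...,1],cv2.INTER_CUBIC)
    cv2.imwrite(f"pics/r_{n}.png",im[:,:,::-1])
A=[cv2.resize(cv2.imread(f"pics/r_{n}.png")[60:320,100:320],(390,460)) for n in("top","side")]
cv2.imwrite("pics/p7.png",np.hstack(A))
E
```

```text
clock: 9.65
tool_pos: [0.5836, 0.4261, 0.2327]
tcp_rot: [[-0.963, 0.269, -0.001], [0.269, 0.963, 0.001], [0.001, 0.001, -1.0]]
wrist_force: [-0.1, -0.1, -1.1]
finger_gap: 0.0005
finger_force: 0.0
```

View pics/p7.png

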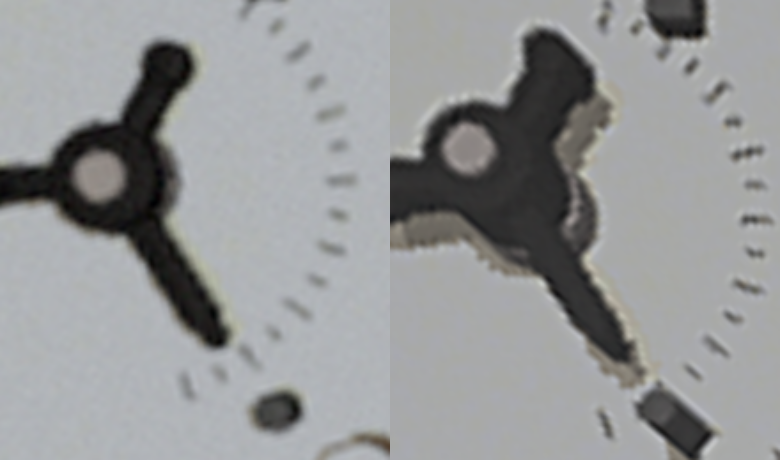

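The rectified top panel has hub (107,177), tip (216,340) and stud (272,410). The pointer line passes about 3–4 mm from the stud axis, against a limit of 10 mm, and the arm is clear. Handing in.

```bash
python3 -c "
from rig import arm
print(arm.job_done())"
```

```text
the job is handed in; nothing more can be done
None
```

I set the pointer on the round stud, about 3–4 mm off its axis by the camera against the 10 mm limit, and pushed the clamp lever home against its stop pin. The loose things near the work look undisturbed, and I handed the job in at about 10 s; no verdict was returned.

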